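# Sort the seized pliers from the free ones

## Robot

A 7-joint arm with a two-finger parallel gripper is mounted at the origin on a cart in front of the work surface, level with it; the furniture and walls round the work are solid. World frame = base frame: x ahead of the robot, y to its left, z up, the work surface at z = 0. Lengths are in m, angles in rad, forces in N, time in s.
With the tool pointing down it reaches from about 0.425 to 0.875 m from the base axis. Payload 4.7 kg.
Tool frame: the origin (TCP) lies midway between the tips of the shut fingers; the grasp point (between the pads) lies 19 mm behind it; z points along the fingers, y is the line along which they close (so a half turn about z gives the same grasp; the last joint's range is limited). The gripper opens to 87 mm and grips with 3 to 60 N. Pads are 19 mm wide; open, the fingers measure 117 mm over their backs; the gripper's body (75 mm by 190 mm) begins 51 mm behind the grasp point.
Start: joints at [-1.326, 0.321, -0.07, 1.45, 0.023, 1.371, -0.057], TCP at [0.149, 0.633, 0.223] pointing down, gripper open.
Joint ranges: [-2.86, 2.86], [-0.3, 2.09], [-1.38, 1.24], [0.06, 2.45], [-1.56, 4.7], [0.09, 2.05], [-2.69, 2.69]. Speed limits (rad/s): [2.57, 2.57, 3.14, 3.14, 3.14, 3.14, 3.14].

## Interface

Orientations are given as a rotation vector (axis times angle).
In Python, from bench import ctrl, get_image, calibration gives the robot as it stands.
- The arm moves only by the tool apply_moves, never from a script. Its arguments are lists of equal length, an entry for each row: "dp": the shift along the tool's x, y, z in m, a list of three; "twist": the turn, a rotation vector about the tool's x, y, z in rad, a list of three; "fingers": the closure, from 0 (fully open) to 1 (shut). In form: {"dp": [[dx, dy, dz], ...], "twist": [[ax, ay, az], ...], "fingers": [fingers, ...]}. A call has 1 to 10 rows; each row shifts and turns the commanded pose from where the row before left it, along the tool's axes as they then stand; what a row does not reach is not made up. A row lasts 1/10 s, in which the tool goes at most 50 mm and 8.59 degrees, less where a joint would pass 70% of its speed; a pose out of reach is approached as far as the arm can. A call is refused whole if a number of a shift passes 0.05 or a number of a turn 0.15, either way. A call with a gripper value outside its range is refused whole. The fingers move at their own pace and stop on an object; "newtons" is the grip in N (left out, the last holds). Time passes only in rows, so rows that do not move let the fingers close. It gives the time, the measured TCP pose, the force, the opening and the grip force at its end, in the units of the state.
- ctrl.get_state(): the state, without advancing time (a new reading comes with each control period).
- get_image(name): name is "scene" or "top" or "wrist"; returns the picture (480x640x3 uint8, red, green, blue); there is no depth.
- calibration(name): a dict with "fx", "fy", "cx", "cy" (pixels), "eye" and "attitude" of the camera in the world; the wrist camera has in their place "hand_eye" (4x4, takes a point from camera to tool coordinates, whose origin is the TCP and whose axes are the flange's). Camera axes: x right, y up, looking along -z (the intrinsics and any distortion apply to the point x, -y, -z); pixel columns grow to the right and rows downward; lengths in m; the calibration is good to about 2 mm. A picture is of the moment at which its call begins: read the wrist's pose just before it. calibration takes no time and is no camera call.
- ctrl.close_job(): hands the job in; it is judged then, once.
The state is a dict: "time": time; "joint_positions": joint angles; "qd": joint speeds; "joint_torque": joint torques, N m; "position": TCP position; "tool_rot": TCP orientation; "ft_force": force on the tool from outside, world axes, zero at the start; "torque": the same for the moment, N m; "grip_width": opening from 0.0 (shut) to 1.0 (fully open); "grip_force": force on a finger pad.
Only numpy, scipy, OpenCV 4.12 (cv2) and the standard library are available. Lean on these libraries where they do the work, as an engineer would, in place of code of your own. Each camera call takes 0.05 s, during which the arm holds its last target. There are 200 camera calls.

## Task

Two identical pairs of long-nose pliers lie open on the sloping tool rack, and the joint of one of them has seized. Squeeze the handles to find out which: lay the free pair, squeezed shut, flat inside the deep wooden stock box, and the seized pair flat inside the shallow steel repair tray. Set them down rather than dropping them, and leave the other things on the bench where they are.

Things in the scene. Friction and masses are not known exactly. Their poses are not given: they have to be found in the camera images.
- pliers_1: Long-nose pliers, 160 mm long, 0.16 kg, steel head, black dipped handles; to look at the same as pliers_2, with which it swaps places. Origin on the pivot axis at the underside; z along the pivot, off the rack's surface; x to the nose (when shut). Nose ends 52 mm before the pivot, handles 108 mm behind it; handles 14 mm thick (z 0 to 14), head 11. Starts flat on the rack, handle ends at the lip.
- pliers_1_handle_a (a point): Middle of one handle's grip, 66 mm from the pivot, 7 mm above the underside. Squeeze at the point midway between handle_a and handle_b: 55 to 62 mm wide over both handles at the start, 38 mm when shut. 40 N holds either pair firmly there.
- pliers_1_handle_b (a point): The same point on the other handle.
- pliers_1_joint (a joint): Opening angle between the two halves, rad: 0 shut (handles 38 mm wide over the grips), 0.26 to 0.34 at the start. If free, about 0.1 N m turns it (2 N at each grip) and it stays where it is left; if seized, no squeeze of the gripper moves it.
- pliers_2: The other pair of long-nose pliers, the same in every way to look at; frame as for pliers_1.
- pliers_2_handle_a (a point): As for pliers_1.
- pliers_2_handle_b (a point): As for pliers_1.
- pliers_2_joint (a joint): As for pliers_1.
- tool_rack: Sloping rack of grey sheet steel, cork liner, fixed; 160 x 260 mm on the bench, 122 mm high at its back edge (to the wall on the right). Its surface rises to the back at 30 degrees from 22 mm above the bench; lip 13 mm high along the low edge, rims 8 mm at the sides; pliers 112 to 136 mm apart on it. Origin at the centre of its footprint, x to the back edge.
- stock_box: Stock box: open box of brown wood, 150 x 230 mm outside, 50 mm high, walls 8 mm, inner floor 6 mm above the bench, a card holder on the side; fixed. Origin at the centre of its underside; its long side runs along its y.
- repair_tray: Repair tray: shallow open pan of bare steel, 144 x 230 mm outside, 26 mm high, walls 3 mm, inner floor 3 mm above the bench, a wire handle at each end; fixed. Origin at the centre of its underside; its long side runs along its y. The box and the tray may change places.
- solder_spool: Bystander: spool of solder wire standing on its flange, 62 mm across, 50 mm high. Origin at the centre of its underside.
- flux_tin: Bystander: small round tin, 44 mm across, 28 mm high. Origin at the centre of its underside.
- yellow_screwdriver: Bystander: screwdriver with a yellow handle, 153 mm long, lying on the bench. Origin at its middle, underside.
- tape_roll: Bystander: roll of black tape lying flat, 60 mm across, 18 mm high. Origin at the centre of its underside.

How it is judged:
By the outcome, as a careful person would: the job done as asked, in the order asked, and still so for the second after the job is handed in, with the robot touching nothing.
It also fails if it takes over 64 s, if anything falls off the work surface, if the arm or the gripper's body presses on something with over 40 N, if the wrist force passes 120 N, or if a joint passes its speed limit or range.

## Working session

There is one attempt and no reset: what is moved stays moved. The work goes in short steps, Python scripts to look and compute and a tool call to move; the robot and the scene stay as the last step left them, time stands still between calls to the robot, and variables do not carry over. Pictures are saved under pics/ and viewed, at most 10 in all, crops included, and the job is handed in when it is done.

Besides the shell and the picture viewer there is one more tool, called after "Emit:" by a JSON object that holds its "method" and its "body". apply_moves: Moves the arm, as the interface text tells. Its arguments: {"type":"object","properties":{"dp":{"type":"array"},"twist":{"type":"array"},"fingers":{"type":"array"},"newtons":{"type":"number"}},"required":["dp","twist","fingers"]}

```bash
mkdir -p pics; ls
python3 - <<'E'
from bench import ctrl,get_image,calibration
import cv2,numpy as np
np.set_printoptions(precision=4,suppress=True)
print(ctrl.get_state())
for n in("scene","top","wrist"):
    print(n,calibration(n))
for n in("top","scene"):
    cv2.imwrite(f"pics/{n}0.png",cv2.cvtColor(get_image(n),cv2.COLOR_RGB2BGR))
E
```

```text
pics
{'time': 0.0, 'joint_positions': array([-1.3259,  0.3218, -0.0701,  1.4517,  0.0226,  1.3708, -0.0569]), 'qd': array([ 0.0007,  0.0003, -0.002 ,  0.0006,  0.0018,  0.0015, -0.001 ]), 'joint_torque': array([ -0.0004, -49.1266,  -0.404 , -31.2537,  -0.0639,   0.0434,
         0.0002]), 'position': array([0.1486, 0.6322, 0.2215]), 'tool_rot': array([-0.3617, -3.1206,  0.003 ]), 'ft_force': array([-0.5103,  0.0883, -1.319 ]), 'torque': array([0.0554, 0.0358, 0.0066]), 'grip_force': 0.0, 'grip_width': 1.0004362354796164}
scene {'fx': 544.7064492646737, 'fy': 544.7064492646737, 'cx': 319.5732773238993, 'cy': 250.6522422411999, 'eye': array([ 0.0551, -0.4558,  0.8269]), 'attitude': array([ 0.6485, -0.331 , -0.8694])}
top {'fx': 504.06949442556527, 'fy': 504.06949442556527, 'cx': 315.4447092459589, 'cy': 240.41168728042646, 'eye': array([ 0.3666, -0.0631,  1.0099]), 'attitude': array([ 0.1722, -0.1921, -1.7001])}
wrist {'fx': 389.72297124102926, 'fy': 389.72297124102926, 'cx': 320.10885903793695, 'cy': 235.6889723041075, 'hand_eye': array([[ 0.0008,  0.958 ,  0.2866,  0.0783],
       [ 1.    , -0.0009,  0.0002,  0.0003],
       [ 0.0004,  0.2866, -0.958 , -0.162 ],
       [ 0.    ,  0.    ,  0.    ,  1.    ]])}
```

View pics/top0.png

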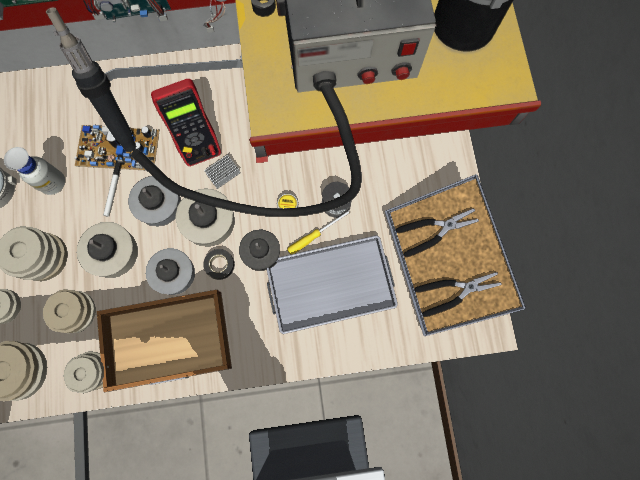

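View pics/scene0.png

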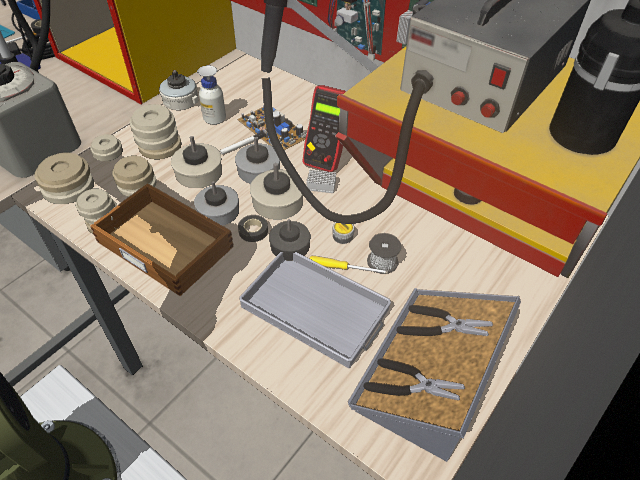

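The top view shows the rack at right, about (388–523, 178–333), with both pliers' noses pointing up the slope. The tray is about (270–395, 240–330) and the box about (98–230, 292–390). I'll enlarge the rack in both views.

```bash
cat > h.py <<'E'
from bench import ctrl,get_image,calibration
import cv2,numpy as np
from scipy.spatial.transform import Rotation as R
np.set_printoptions(precision=4,suppress=True)
def ray(n,u,v,st=None):
    c=calibration(n); d=np.array([(u-c['cx'])/c['fx'],-(v-c['cy'])/c['fy'],-1.])
    if n=='wrist':
        T=np.eye(4);T[:3,:3]=R.from_rotvec(st['tool_rot']).as_matrix();T[:3,3]=st['position'];T=T@c['hand_eye']
        return T[:3,3],T[:3,:3]@d
    return c['eye'],R.from_rotvec(c['attitude']).as_matrix()@d
def onz(r,z): o,d=r; return o+d*(z-o[2])/d[2]
def onplane(r,p,n): o,d=r; return o+d*((p-o)@n)/(d@n)
def tri(*rs):
    A=0;b=0
    for o,d in rs:
        d=d/np.linalg.norm(d);P=np.eye(3)-np.outer(d,d);A=A+P;b=b+P@o
    x=np.linalg.solve(A,b); return x,max(np.linalg.norm(np.cross(x-o,d/np.linalg.norm(d))) for o,d in rs)
def snap(n,f): 
    im=cv2.cvtColor(get_image(n),cv2.COLOR_RGB2BGR);cv2.imwrite(f,im);return im
E
python3 - <<'E'
from h import *
t=cv2.imread('pics/top0.png')[170:340,380:530];s=cv2.imread('pics/scene0.png')[280:460,340:530]
# top 3.5x, scene 3x
a=cv2.resize(t,None,fx=3.5,fy=3.5,interpolation=cv2.INTER_CUBIC);cv2.imwrite('pics/tc.png',a)
b=cv2.resize(s,None,fx=3,fy=3,interpolation=cv2.INTER_CUBIC);cv2.imwrite('pics/sc.png',b)
E
```

```text
(no output)
```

View pics/tc.png

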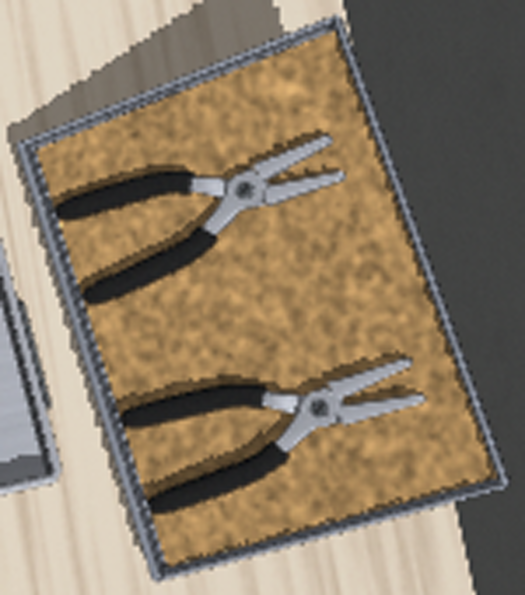

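View pics/sc.png

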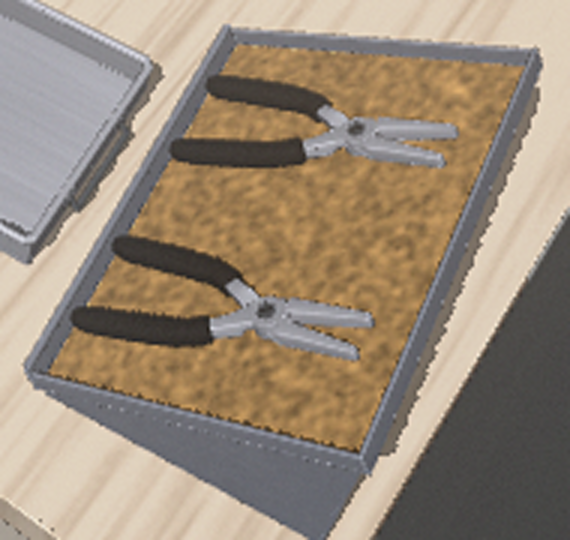

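The crops show both pliers clearly: in the top crop the pivots are at (246,188) and (320,408), in the scene crop at (357,129) and (266,311). Next I triangulate.

```bash
cat > m.py <<'E'
from h import *
T=lambda p:ray('top',p[0]/3.5+380-.36,p[1]/3.5+170-.36)
S=lambda p:ray('scene',p[0]/3+340-.33,p[1]/3+280-.33)
P={'FF':((22,147),(228,30)),'BF':((340,18),(538,52)),'BN':((505,485),(367,465)),'FN':((157,577),(30,375)),
'pivF':((246,188),(357,129)),'pivN':((320,408),(266,311)),'nF1':((330,138),(456,131)),'nF2':((343,176),(441,160)),
'nN1':((409,360),(372,320)),'nN2':((423,398),(356,352)),'hF1':((62,211),(212,83)),'hF2':((89,296),(176,150)),'hN1':((127,417),(118,243)),'hN2':((155,505),(77,318))}
X={k:tri(T(a),S(b)) for k,(a,b) in P.items()}
if __name__=='__main__':
    for k,v in X.items(): print(k,v)
    for n,z,pts in (('tray',.026,[(270,268),(379,237),(395,300),(283,331)]),('box',.05,[(98,311),(220,291),(229,372),(104,390)])):
        q=np.array([onz(ray('top',*p),z) for p in pts]); print(n,q[:,:2],q.mean(0),np.linalg.norm(q-np.roll(q,-1,0),axis=1))
E
python3 m.py
```

```text
FF (array([ 0.6331, -0.2414,  0.0261]), np.float64(0.000478044249915788))
BF (array([ 0.6547, -0.4041,  0.1205]), np.float64(0.00036831933219138544))
BN (array([ 0.4012, -0.4384,  0.1126]), np.float64(0.0012811122172224556))
FN (array([ 0.381 , -0.2747,  0.0203]), np.float64(0.0004215538825414458))
pivF (array([ 0.5771, -0.3465,  0.0853]), np.float64(0.00012324122953540165))
pivN (array([ 0.4543, -0.3619,  0.085 ]), np.float64(0.00014957320011652316))
nF1 (array([ 0.5939, -0.3906,  0.105 ]), np.float64(0.00028695144882538476))
nF2 (array([ 0.572 , -0.3926,  0.1063]), np.float64(0.00024706983509824803))
nN1 (array([ 0.4709, -0.4067,  0.1044]), np.float64(0.0004921901018802992))
nN2 (array([ 0.4503, -0.4087,  0.1066]), np.float64(0.000484569630489247))
hF1 (array([ 0.5903, -0.2561,  0.0321]), np.float64(0.000175893866721975))
hF2 (array([ 0.54  , -0.2633,  0.029 ]), np.float64(8.57625571938206e-05))
hN1 (array([ 0.4686, -0.2712,  0.0319]), np.float64(0.0004981615564030909))
hN2 (array([ 0.4189, -0.2782,  0.03  ]), np.float64(0.0002706236662533273))
tray [[ 0.5499  0.0056]
 [ 0.5825 -0.2184]
 [ 0.4536 -0.2285]
 [ 0.4244 -0.0049]] [ 0.5026 -0.1116  0.026 ] [0.2264 0.1293 0.2255 0.1259]
box [[0.508  0.3366]
 [0.5142 0.1038]
 [0.3626 0.1015]
 [0.3621 0.3315]] [0.4368 0.2184 0.05  ] [0.2329 0.1516 0.23   0.146 ]
```

```bash
cat >> h.py <<'E'
from scipy.linalg import logm
def pose(st): return np.array(st['position']),R.from_rotvec(st['tool_rot'])
def rows(p0,R0,p1,R1,N=None):
    w=(R0.inv()*R1).as_rotvec(); 
    if N is None: N=int(max(np.ceil(np.linalg.norm(w)/.13),np.ceil(np.linalg.norm(p1-p0)/.042),1))
    w=w/N; A=sum(R.from_rotvec(w*i).as_matrix() for i in range(N))
    dp=np.linalg.solve(A,R0.inv().apply(p1-p0))
    path=[p0];r=R0
    for i in range(N): path.append(path[-1]+r.apply(dp)); r=r*R.from_rotvec(w)
    return N,dp,w,np.array(path)
def frame(yaw,slope): # pliers x direction world yaw, slope; tool z = -n, tool y = across
    ux=np.array([np.cos(yaw)*np.cos(slope),np.sin(yaw)*np.cos(slope),np.sin(slope)])
    y=np.array([-np.sin(yaw),np.cos(yaw),0]); x=-ux
    return R.from_matrix(np.c_[x,y,np.cross(x,y)])
YAW=np.arctan2(-.992,.127)
RR=frame(YAW,np.pi/6); n=-RR.as_matrix()[:,2]
GF=np.array([.5705,-.2953,.0428]);GN=np.array([.4477,-.3107,.0425])
E
python3 - <<'E'
from h import *
for t,ss in (((352,165),[(395,190),(405,160)]),((290,210),[(350,220),(320,212),(375,210)]),((200,190),[(290,160),(280,120)]),((140,150),[(268,70)])):
    for s in ss: print(t,s,*tri(ray('top',*t),ray('scene',*s)))
st=ctrl.get_state();p,r=pose(st)
print(n,RR.as_matrix())
q=GF+.11*n
for N in (None,30):
    k=rows(p,r,q,RR,N);print(k[0],k[1],k[2],k[3][::4])
E
```

```text
(352, 165) (395, 190) [ 0.6669 -0.1599  0.2053] 0.007967937697362633
(352, 165) (405, 160) [ 0.6521 -0.1615  0.2745] 0.006612296949116393
(290, 210) (350, 220) [ 0.6607 -0.0577  0.064 ] 0.01220716668393195
(290, 210) (320, 212) [ 0.6261 -0.0416  0.1127] 0.013223839864284546
(290, 210) (375, 210) [ 0.667  -0.0779  0.0957] 0.03709287185694694
(200, 190) (290, 160) [0.7059 0.1147 0.0957] 0.0011066029124707172
(200, 190) (280, 120) [0.6529 0.0875 0.2373] 0.0004270634875466502
(140, 150) (268, 70) [0.7167 0.1678 0.2756] 0.00023495023288587786
[-0.0635  0.496   0.866 ] [[-0.11    0.9919  0.0635]
 [ 0.859   0.127  -0.496 ]
 [-0.5     0.     -0.866 ]]
24 [-0.0388 -0.0129  0.0143] [ 0.0132 -0.019   0.0493] [[ 0.1487  0.6323  0.2216]
 [ 0.2822  0.5352  0.1699]
 [ 0.3966  0.4106  0.1336]
 [ 0.4859  0.2639  0.1131]
 [ 0.5455  0.1015  0.1078]
 [ 0.5719 -0.0693  0.1168]
 [ 0.5635 -0.2407  0.1381]]
30 [-0.0311 -0.0101  0.0115] [ 0.0105 -0.0152  0.0395] [[ 0.1487  0.6323  0.2216]
 [ 0.2568  0.557   0.179 ]
 [ 0.3536  0.4634  0.1463]
 [ 0.4357  0.3542  0.1235]
 [ 0.5003  0.2324  0.1108]
 [ 0.5455  0.1015  0.1078]
 [ 0.5694 -0.0348  0.1139]
 [ 0.5711 -0.1726  0.1282]]
```

Run:
```python
from h import *
st=ctrl.get_state();p,r=pose(st)
W=np.array([.42,.15,.28]);RW=frame(YAW,0)
k=rows(p,r,W,RW);print(k[0],k[1],k[2]);print(k[3][::3])
k=rows(W,RW,GN+.11*n,RR);print(k[0],k[1],k[2]);print(k[3][::3])
```

```text
14 [-0.0406 -0.011  -0.0042] [-0.0001  0.0001  0.0866]
[[0.1487 0.6323 0.2216]
 [0.2538 0.5631 0.2341]
 [0.3376 0.4693 0.2467]
 [0.3945 0.3571 0.2592]
 [0.4206 0.234  0.2717]]
11 [-0.0331 -0.0028  0.0215] [ 0.     -0.0476  0.    ]
[[ 0.42    0.15    0.28  ]
 [ 0.4246  0.0474  0.2204]
 [ 0.4301 -0.0625  0.1759]
 [ 0.4364 -0.1777  0.1475]]
```

Emit:
{"method": "apply_moves", "body": {"dp": [[-0.04, -0.011, -0.004], [-0.04, -0.011, -0.004], [-0.04, -0.011, -0.004], [-0.04, -0.011, -0.004], [-0.04, -0.011, -0.004], [-0.04, -0.011, -0.004], [-0.04, -0.011, -0.004]], "twist": [[0, 0, 0.0866], [0, 0, 0.0866], [0, 0, 0.0866], [0, 0, 0.0866], [0, 0, 0.0866], [0, 0, 0.0866], [0, 0, 0.0866]], "fingers": [0, 0, 0, 0, 0, 0, 0]}}

```text
time: 0.8
position: [0.3573, 0.4342, 0.2502]
tool_rot: [1.282, 2.868, -0.001]
ft_force: [0.4, 0.5, -0.0]
grip_width: 1.006
grip_force: 0.0
```

Emit:
{"method": "apply_moves", "body": {"dp": [[-0.04, -0.011, -0.004], [-0.04, -0.011, -0.004], [-0.04, -0.011, -0.004], [-0.04, -0.011, -0.004], [-0.04, -0.011, -0.004], [-0.04, -0.011, -0.004], [-0.04, -0.011, -0.004], [0, 0, 0]], "twist": [[0, 0, 0.0866], [0, 0, 0.0866], [0, 0, 0.0866], [0, 0, 0.0866], [0, 0, 0.0866], [0, 0, 0.0866], [0, 0, 0.0866], [0, 0, 0]], "fingers": [0, 0, 0, 0, 0, 0, 0, 0]}}

```text
time: 1.6
position: [0.4155, 0.15, 0.2793]
tool_rot: [2.087, 2.347, 0.001]
ft_force: [-0.3, 0.2, 0.8]
grip_width: 0.997
grip_force: 0.0
```

Run:
```python
from h import *
st=ctrl.get_state();p,r=pose(st);print(st)
k=rows(p,r,GN+.11*n,RR);print(k[0],k[1],k[2]);print(k[3][::3])
```

```text
{'time': 1.6, 'joint_positions': array([-0.8241, -0.1757,  0.3678,  1.8552,  0.0636,  1.4499, -0.3519]), 'qd': array([-0.038 ,  0.0461, -0.0745, -0.02  , -0.07  , -0.0413,  0.0211]), 'joint_torque': array([  0.2451, -20.1587,  -1.8888, -30.9156,   0.1247,   0.3305,
        -0.1554]), 'position': array([0.4155, 0.15  , 0.2793]), 'tool_rot': array([2.0871, 2.3473, 0.0012]), 'ft_force': array([-0.3301,  0.1973,  0.7849]), 'torque': array([-0.076 , -0.0342, -0.0577]), 'grip_force': 0.0, 'grip_width': 0.9971409355286115}
11 [-0.0332 -0.0022  0.0215] [-0.0002 -0.0476 -0.0009]
[[ 0.4155  0.15    0.2793]
 [ 0.421   0.0474  0.2198]
 [ 0.4277 -0.0626  0.1755]
 [ 0.4353 -0.1777  0.1473]]
```

Emit:
{"method": "apply_moves", "body": {"dp": [[-0.033, -0.002, 0.0215], [-0.033, -0.002, 0.0215], [-0.033, -0.002, 0.0215], [-0.033, -0.002, 0.0215], [-0.033, -0.002, 0.0215], [-0.033, -0.002, 0.0215]], "twist": [[0, -0.0476, 0], [0, -0.0476, 0], [0, -0.0476, 0], [0, -0.0476, 0], [0, -0.0476, 0], [0, -0.0476, 0]], "fingers": [0, 0, 0, 0, 0, 0]}}

```text
time: 2.2
position: [0.4294, -0.0559, 0.1733]
tool_rot: [1.923, 2.189, -0.279]
ft_force: [-0.1, -0.5, -0.2]
grip_width: 0.999
grip_force: 0.0
```

Emit:
{"method": "apply_moves", "body": {"dp": [[-0.033, -0.002, 0.0215], [-0.033, -0.002, 0.0215], [-0.033, -0.002, 0.0215], [-0.033, -0.002, 0.0215], [-0.033, -0.002, 0.0215], [0, 0, 0], [0, 0, 0]], "twist": [[0, -0.0476, 0], [0, -0.0476, 0], [0, -0.0476, 0], [0, -0.0476, 0], [0, -0.0476, 0], [0, 0, 0], [0, 0, 0]], "fingers": [0, 0, 0, 0, 0, 0.14, 0.14]}}

```text
time: 2.9
position: [0.4439, -0.2473, 0.1354]
tool_rot: [1.79, 2.034, -0.48]
ft_force: [-0.2, -0.3, 0.5]
grip_width: 0.903
grip_force: 0.0
```

Run:
```python
from h import *
st=ctrl.get_state();p,r=pose(st);print(st['time'],st['joint_positions'],p,st['grip_width'],st['ft_force'])
snap('wrist','pics/w1.png')
print('target',GN+.11*n,'err tool',RR.inv().apply(GN-p),(r.inv()*RR).as_rotvec())
```

```text
2.9 [-0.5456 -0.0689  0.6243  2.1612  0.6585  1.0268 -0.1403] [ 0.4439 -0.2473  0.1354] 0.903049254792647 [-0.1565 -0.2895  0.5035]
target [ 0.4407 -0.2561  0.1378] err tool [-0.0085 -0.0043  0.1121] [-0.0009 -0.0007  0.0002]
```

View pics/w1.png

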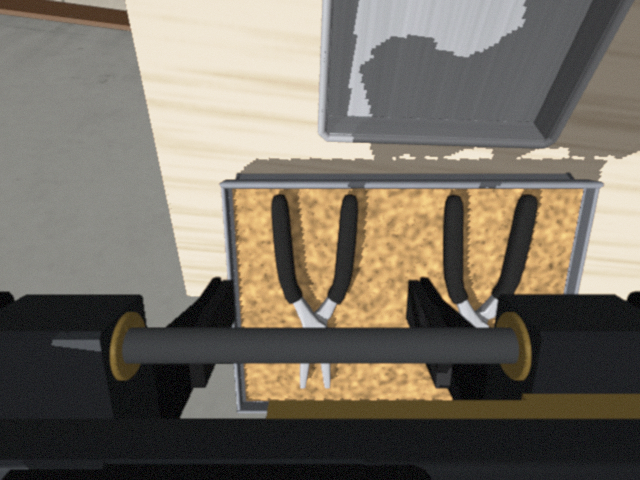

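The wrist view shows the near pliers' handles at (283,235) and (347,235), with ends at (279,197) and (350,197). The left finger is close to the rack's side rim, near column 232. I'll check this against the plane.

Run:
```python
from h import *
st=ctrl.get_state();p,r=pose(st)
f=lambda u,v,h: RR.inv().apply(onplane(ray('wrist',u,v,st),GN+h*n,n)-GN)
for nm,u,v,h in (('endA',279,197,.007),('endB',350,197,.007),('hA',283,235,.012),('hB',347,235,.012),('noseA',304,387,.009),('noseB',327,387,.009),('rimL',230,190,.008),('lipL',224,184,.013),('lipR',600,184,.013),('rimL2',238,330,.008)): print(nm,f(u,v,h))
print(n@(p-GN))
```

```text
endA [ 0.0357 -0.023  -0.007 ]
endB [ 0.0358  0.0265 -0.007 ]
hA [ 0.0096 -0.0204 -0.012 ]
hB [ 0.0096  0.0246 -0.012 ]
noseA [-0.1189 -0.0071 -0.009 ]
noseB [-0.1189  0.0114 -0.009 ]
rimL [ 0.0408 -0.0565 -0.008 ]
lipL [ 0.0457 -0.0592 -0.013 ]
lipR [ 0.046   0.1947 -0.013 ]
rimL2 [-0.0679 -0.0574 -0.008 ]
0.11272039081642896
```

Emit:
{"method": "apply_moves", "body": {"dp": [[-0.005, -0.0012, 0.015], [-0.005, -0.0012, 0.025], [0, 0, 0.025], [0, 0, 0.02], [0, 0, 0.01], [0, 0, 0], [0, 0, 0]], "twist": [[0, 0, 0], [0, 0, 0], [0, 0, 0], [0, 0, 0], [0, 0, 0], [0, 0, 0], [0, 0, 0]], "fingers": [0.17, 0.17, 0.17, 0.17, 0.17, 0.17, 0.17]}}

```text
time: 3.65
position: [0.4498, -0.3028, 0.0591]
tool_rot: [1.788, 2.034, -0.478]
ft_force: [0.5, -0.3, 0.6]
grip_width: 0.828
grip_force: 0.0
```

Run:
```python
from h import *
st=ctrl.get_state();p,r=pose(st);print(st['time'],st['grip_width']*.087,st['ft_force'],RR.inv().apply(p-GN))
snap('wrist','pics/w2.png')
```

```text
3.65 0.07204141216024151 [ 0.4825 -0.3421  0.5698] [-0.0017  0.0031 -0.0182]
```

View pics/w2.png

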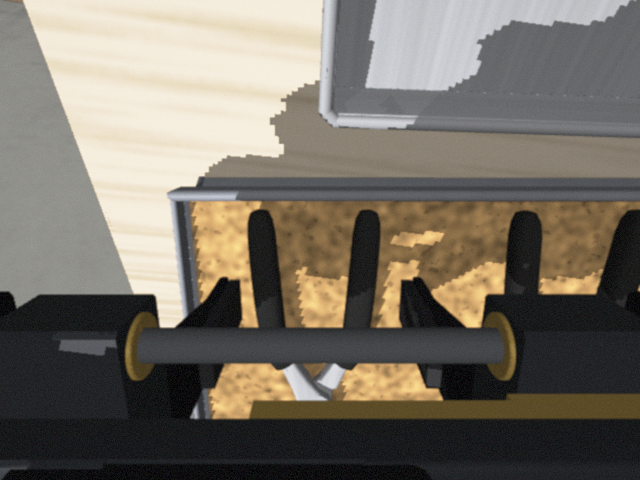

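Handles A≈(268,290) and B≈(365,290) lie between the fingers (columns 240 and 402), centred within about 2 mm. I'll descend and feel for the surface.

Emit:
{"method": "apply_moves", "body": {"dp": [[0, -0.0015, 0.006], [0, 0, 0.004], [0, 0, 0.003], [0, 0, 0], [0, 0, 0]], "twist": [[0, 0, 0], [0, 0, 0], [0, 0, 0], [0, 0, 0], [0, 0, 0]], "fingers": [0.17, 0.17, 0.17, 0.17, 0.17]}}

```text
time: 4.2
position: [0.4483, -0.3103, 0.0473]
tool_rot: [1.789, 2.033, -0.48]
ft_force: [-0.2, 0.3, -0.5]
grip_width: 0.828
grip_force: 0.0
```

Emit:
{"method": "apply_moves", "body": {"dp": [[0, 0, 0.002], [0, 0, 0.0]], "twist": [[0, 0, 0], [0, 0, 0]], "fingers": [0.17, 0.17]}}

```text
time: 4.4
position: [0.4485, -0.3112, 0.0456]
tool_rot: [1.789, 2.033, -0.479]
ft_force: [-0.3, 0.0, 0.0]
grip_width: 0.832
grip_force: 0.0
```

Emit:
{"method": "apply_moves", "body": {"dp": [[0, 0, 0.002], [0, 0, 0.0]], "twist": [[0, 0, 0], [0, 0, 0]], "fingers": [0.17, 0.17]}}

```text
time: 4.6
position: [0.4487, -0.3115, 0.0451]
tool_rot: [1.79, 2.034, -0.481]
ft_force: [-11.0, 11.9, 23.7]
grip_width: 0.824
grip_force: 13.2
```

Emit:
{"method": "apply_moves", "body": {"dp": [[0, 0, -0.003], [0, 0, 0]], "twist": [[0, 0, 0], [0, 0, 0]], "fingers": [0.17, 0.17], "newtons": 10}}

```text
time: 4.8
position: [0.4489, -0.3105, 0.0468]
tool_rot: [1.789, 2.033, -0.478]
ft_force: [-0.7, -0.1, -1.0]
grip_width: 0.833
grip_force: 0.0
```

Emit:
{"method": "apply_moves", "body": {"dp": [[0, 0, 0], [0, 0, 0], [0, 0, 0], [0, 0, 0], [0, 0, 0]], "twist": [[0, 0, 0], [0, 0, 0], [0, 0, 0], [0, 0, 0], [0, 0, 0]], "fingers": [0.3, 0.4, 0.5, 0.6, 0.6], "newtons": 10}}

```text
time: 5.3
position: [0.4482, -0.3107, 0.0463]
tool_rot: [1.789, 2.034, -0.48]
ft_force: [-0.2, -0.5, -0.6]
grip_width: 0.678
grip_force: 9.9
```

Emit:
{"method": "apply_moves", "body": {"dp": [[0, 0, 0], [0, 0, 0], [0, 0, 0], [0, 0, 0], [0, 0, 0]], "twist": [[0, 0, 0], [0, 0, 0], [0, 0, 0], [0, 0, 0], [0, 0, 0]], "fingers": [0.6, 0.6, 0.6, 0.6, 0.6], "newtons": 30}}

```text
time: 5.8
position: [0.4484, -0.3106, 0.0465]
tool_rot: [1.789, 2.033, -0.479]
ft_force: [0.1, 0.4, -1.2]
grip_width: 0.667
grip_force: 29.9
```

At 30 N the near pair stays at 58 mm, so it is seized. I'll release it and go to the far pair, after checking the clearance to the shelf.

Emit:
{"method": "apply_moves", "body": {"dp": [[0, 0, 0], [0, 0, 0], [0, 0, -0.02], [0, 0, -0.025], [0, 0, 0]], "twist": [[0, 0, 0], [0, 0, 0], [0, 0, 0], [0, 0, 0], [0, 0, 0]], "fingers": [0.17, 0.17, 0.17, 0.17, 0.17]}}

```text
time: 6.3
position: [0.4482, -0.2874, 0.0877]
tool_rot: [1.786, 2.032, -0.473]
ft_force: [0.6, 0.6, -0.5]
grip_width: 0.824
grip_force: 0.0
```

Run:
```python
from h import *
st=ctrl.get_state();p,r=pose(st);print(st['time'],st['grip_width']*.087,st['ft_force'],RR.inv().apply(p-GN),RR.inv().apply(GF-p))
for u,v in((540,103),(430,125),(350,140),(265,155)): print([onz(ray('top',u,v),z) for z in (.1,.2)])
print(tri(ray('top',540,103),ray('scene',607,212)))
print(tri(ray('top',250,136),ray('scene',340,97)))
```

```text
6.3 0.07172208049859022 [ 0.593   0.6167 -0.4672] [-0.0027  0.0034 -0.0507] [0.0022 0.1203 0.0506]
[array([ 0.791 , -0.5664,  0.1   ]), array([ 0.7444, -0.5111,  0.2   ])]
[array([ 0.7747, -0.3426,  0.1   ]), array([ 0.7298, -0.3119,  0.2   ])]
[array([ 0.7651, -0.1829,  0.1   ]), array([ 0.7213, -0.1697,  0.2   ])]
[array([ 0.7569, -0.0158,  0.1   ]), array([ 0.714, -0.021,  0.2  ])]
(array([ 0.6935, -0.451 ,  0.3117]), np.float64(0.0016785247917920712))
(array([ 0.705 , -0.006 ,  0.2974]), np.float64(0.0013973398313404072))
```

Emit:
{"method": "apply_moves", "body": {"dp": [[0, 0.03, 0], [0, 0.03, 0], [0, 0.03, 0], [0, 0.02, 0], [0, 0.011, 0], [0, 0, 0.015], [0, 0, 0.015], [0, 0, 0], [0, 0, 0]], "twist": [[0, 0, 0], [0, 0, 0], [0, 0, 0], [0, 0, 0], [0, 0, 0], [0, 0, 0], [0, 0, 0], [0, 0, 0], [0, 0, 0]], "fingers": [0.14, 0.14, 0.14, 0.14, 0.14, 0.14, 0.14, 0.14, 0.14]}}

```text
time: 7.2
position: [0.5666, -0.2884, 0.0593]
tool_rot: [1.79, 2.033, -0.481]
ft_force: [0.4, 0.3, -0.4]
grip_width: 0.863
grip_force: 0.0
```

Run:
```python
from h import *
st=ctrl.get_state();p,r=pose(st);print(st['time'],st['joint_positions'],st['grip_width']*.087,st['ft_force'],RR.inv().apply(GF-p))
snap('wrist','pics/w3.png')
```

```text
7.2 [-0.4136  0.3773  0.6499  1.9295  0.3925  0.7788  0.0459] 0.0750426080750526 [ 0.4212  0.3023 -0.4112] [0.0018 0.003  0.018 ]
```

View pics/w3.png

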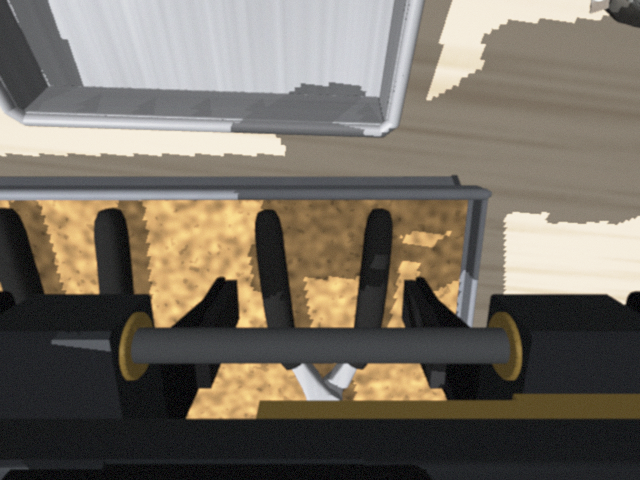

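The handles (277 and 372 at row 290) are centred within about 2 mm of the fingers. I'll descend and squeeze.

Emit:
{"method": "apply_moves", "body": {"dp": [[0, 0.0015, 0.006], [0, 0, 0.005], [0, 0, 0.0035], [0, 0, 0], [0, 0, 0]], "twist": [[0, 0, 0], [0, 0, 0], [0, 0, 0], [0, 0, 0], [0, 0, 0]], "fingers": [0.14, 0.14, 0.14, 0.14, 0.14]}}

```text
time: 7.75
position: [0.5698, -0.2949, 0.0469]
tool_rot: [1.789, 2.033, -0.48]
ft_force: [-0.8, -0.5, -0.7]
grip_width: 0.859
grip_force: 0.0
```

Emit:
{"method": "apply_moves", "body": {"dp": [[0, 0, 0], [0, 0, 0], [0, 0, 0], [0, 0, 0], [0, 0, 0], [0, 0, 0]], "twist": [[0, 0, 0], [0, 0, 0], [0, 0, 0], [0, 0, 0], [0, 0, 0], [0, 0, 0]], "fingers": [0.3, 0.4, 0.5, 0.6, 0.65, 0.7], "newtons": 12}}

```text
time: 8.35
position: [0.57, -0.2944, 0.0469]
tool_rot: [1.789, 2.034, -0.479]
ft_force: [-1.0, 1.0, 1.1]
grip_width: 0.444
grip_force: 12.0
```

It closes to 38.6 mm, so this pair is free. I'll grip firmly and lift.

Emit:
{"method": "apply_moves", "body": {"dp": [[0, 0, 0], [0, 0, 0], [0, 0, 0], [0, 0, 0]], "twist": [[0, 0, 0], [0, 0, 0], [0, 0, 0], [0, 0, 0]], "fingers": [0.8, 0.9, 0.9, 0.9], "newtons": 40}}

```text
time: 8.75
position: [0.57, -0.2944, 0.0469]
tool_rot: [1.789, 2.034, -0.479]
ft_force: [-1.1, 4.4, 0.7]
grip_width: 0.428
grip_force: 40.0
```

Emit:
{"method": "apply_moves", "body": {"dp": [[0, 0, -0.004], [0, 0, -0.01], [0, 0, -0.015], [0, 0, -0.015], [0, 0, 0]], "twist": [[0, 0, 0], [0, 0, 0], [0, 0, 0], [0, 0, 0], [0, 0, 0]], "fingers": [0.9, 0.9, 0.9, 0.9, 0.9]}}

```text
time: 9.25
position: [0.5689, -0.2723, 0.0872]
tool_rot: [1.787, 2.032, -0.474]
ft_force: [0.8, 0.5, -0.2]
grip_width: 0.428
grip_force: 39.9
```

Run:
```python
from h import *
st=ctrl.get_state();p,r=pose(st);print(st['time'],st['grip_width']*.087,st['grip_force'],st['ft_force'],p)
# refine box: rim from scene & top
for n_,z,pts in (('tray',.026,[(243,300),(285,253),(392,304),(350,362)]),('box',.05,[(93,232),(150,186),(232,236),(180,291)])):
    q=np.array([onz(ray('scene',*u),z) for u in pts]); print(n_,q[:,:2],q.mean(0),np.linalg.norm(q-np.roll(q,-1,0),axis=1))
h=p.copy()
A=np.array([.43,-.20,.2])
k=rows(p,r,A,RR);print(k[0],k[1],k[2],k[3][::2])
RB=frame(np.radians(-90.),0)
B=np.array([.435,.12,.22]);k=rows(A,RR,B,RB);print(k[0],k[1],k[2],k[3][::3])
```

```text
9.25 0.037269196084709744 39.9277138945763 [ 0.8183  0.5464 -0.2388] [ 0.5689 -0.2723  0.0872]
tray [[ 0.4225 -0.0103]
 [ 0.5531  0.0015]
 [ 0.5802 -0.2249]
 [ 0.4398 -0.2333]] [ 0.4989 -0.1167  0.026 ] [0.1311 0.228  0.1406 0.2237]
box [[0.3509 0.3101]
 [0.504  0.3239]
 [0.508  0.0946]
 [0.3574 0.0762]] [0.4301 0.2012 0.05  ] [0.1538 0.2293 0.1517 0.234 ]
5 [ 0.0042 -0.0256 -0.0285] [ 0.0009  0.     -0.0001] [[ 0.5689 -0.2723  0.0872]
 [ 0.5133 -0.2434  0.1322]
 [ 0.4577 -0.2145  0.1774]]
8 [ 0.0379  0.0035 -0.0141] [0.0042 0.0654 0.0156] [[ 0.43   -0.2     0.2   ]
 [ 0.4271 -0.0791  0.1878]
 [ 0.4299  0.0418  0.1993]]
```

Run:
```python
from h import *
cv2.imwrite('pics/bt.png',cv2.resize(cv2.imread('pics/top0.png')[230:400,90:400],None,fx=2.5,fy=2.5,interpolation=cv2.INTER_CUBIC))
```

```text
(no output)
```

View pics/bt.png

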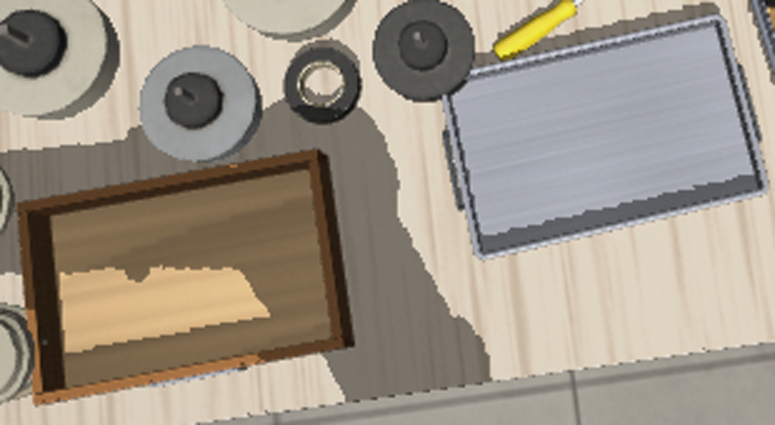

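Emit:
{"method": "apply_moves", "body": {"dp": [[0.004, -0.025, -0.028], [0.004, -0.025, -0.028], [0.004, -0.025, -0.028], [0.004, -0.025, -0.028], [0.004, -0.025, -0.028], [0, 0, 0]], "twist": [[0, 0, 0], [0, 0, 0], [0, 0, 0], [0, 0, 0], [0, 0, 0], [0, 0, 0]], "fingers": [0.9, 0.9, 0.9, 0.9, 0.9, 0.9]}}

```text
time: 9.85
position: [0.4314, -0.2011, 0.198]
tool_rot: [1.79, 2.034, -0.471]
ft_force: [0.3, -0.3, -1.6]
grip_width: 0.43
grip_force: 39.9
```

The crop shows the box rim corners at (20,206), (322,151), (354,346), (38,404) and the tray corners at (447,78), (720,17), (766,190), (480,258).

Run:
```python
from h import *
C={}
for nm,z,pts in (('box',.05,[(20,206),(322,151),(354,346),(38,404)]),('tray',.026,[(447,78),(720,17),(766,190),(480,258)])):
    q=np.array([onz(ray('top',u/2.5+90-.3,v/2.5+230-.3),z) for u,v in pts]); print(nm,q[:,:2],q.mean(0),np.linalg.norm(q-np.roll(q,-1,0),axis=1))
    d=q[1]-q[0]+q[2]-q[3]; print('yaw',np.degrees(np.arctan2(d[1],d[0])))
    e=q[2]-q[1]+q[3]-q[0]; print('yawshort',np.degrees(np.arctan2(e[1],e[0])))
# reel heights: rough
print(tri(ray('top',168,268),ray('scene',215,190)),tri(ray('top',203,214),ray('scene',276,182)),tri(ray('top',259,246),ray('scene',290,228)))
```

```text
box [[0.506  0.3373]
 [0.5163 0.1065]
 [0.369  0.0966]
 [0.3596 0.33  ]] [0.4377 0.2176 0.05  ] [0.231  0.1477 0.2336 0.1466]
yaw -87.57328217835529
yawshort -176.64403223813608
tray [[ 0.5645  0.0069]
 [ 0.5838 -0.216 ]
 [ 0.4424 -0.2287]
 [ 0.4211 -0.002 ]] [ 0.503 -0.11   0.026] [0.2237 0.142  0.2277 0.1436]
yaw -84.83597830789468
yawshort -175.67686016626604
(array([0.5681, 0.1951, 0.067 ]), np.float64(0.0009057438803473522)) (array([0.6684, 0.1211, 0.0586]), np.float64(0.00011919756780082711)) (array([0.5912, 0.0198, 0.052 ]), np.float64(0.00011992978167706883))
```

Run:
```python
from h import *
st=ctrl.get_state();p,r=pose(st)
B=np.array([.4277,.2556,.12]);RB=frame(np.radians(-87.),0)
k=rows(p,r,B,RB,13);print(k[0],k[1],k[2],k[3][::2])
```

```text
13 [ 0.0357  0.0029 -0.0039] [0.0019 0.04   0.0057] [[ 0.4314 -0.2011  0.198 ]
 [ 0.429  -0.1345  0.1707]
 [ 0.4272 -0.0658  0.1488]
 [ 0.426   0.0044  0.1325]
 [ 0.4255  0.0757  0.1218]
 [ 0.4258  0.1476  0.1168]
 [ 0.4269  0.2196  0.1175]]
```

Emit:
{"method": "apply_moves", "body": {"dp": [[0.0357, 0.003, -0.004], [0.0357, 0.003, -0.004], [0.0357, 0.003, -0.004], [0.0357, 0.003, -0.004], [0.0357, 0.003, -0.004], [0.0357, 0.003, -0.004], [0.0357, 0.003, -0.004]], "twist": [[0.002, 0.04, 0.0057], [0.002, 0.04, 0.0057], [0.002, 0.04, 0.0057], [0.002, 0.04, 0.0057], [0.002, 0.04, 0.0057], [0.002, 0.04, 0.0057], [0.002, 0.04, 0.0057]], "fingers": [0.9, 0.9, 0.9, 0.9, 0.9, 0.9, 0.9]}}

```text
time: 10.55
position: [0.4271, 0.0391, 0.123]
tool_rot: [1.998, 2.173, -0.242]
ft_force: [-0.3, 0.4, -1.5]
grip_width: 0.426
grip_force: 39.9
```

Emit:
{"method": "apply_moves", "body": {"dp": [[0.0357, 0.003, -0.004], [0.0357, 0.003, -0.004], [0.0357, 0.003, -0.004], [0.0357, 0.003, -0.004], [0.0357, 0.003, -0.004], [0.0357, 0.003, -0.004], [0, 0, 0], [0, 0, 0]], "twist": [[0.002, 0.04, 0.0057], [0.002, 0.04, 0.0057], [0.002, 0.04, 0.0057], [0.002, 0.04, 0.0057], [0.002, 0.04, 0.0057], [0.002, 0.04, 0.0057], [0, 0, 0], [0, 0, 0]], "fingers": [0.9, 0.9, 0.9, 0.9, 0.9, 0.9, 0.9, 0.9]}}

```text
time: 11.35
position: [0.4302, 0.2534, 0.1163]
tool_rot: [2.165, 2.276, -0.013]
ft_force: [0.2, -0.8, -1.2]
grip_width: 0.426
grip_force: 39.9
```

Run:
```python
from h import *
st=ctrl.get_state();p,r=pose(st);print(st['time'],st['joint_positions'],st['grip_width']*.087,st['grip_force'],st['ft_force'],p)
B=np.array([.4277,.2556,.03]);RB=frame(np.radians(-87.),0)
k=rows(p,r,B,RB,4);print(k[0],k[1],k[2],k[3])
```

```text
11.35 [-0.9451  0.0876  0.3766  1.9564 -0.0333  1.1121 -0.5047] 0.03702861791004596 39.89924587061978 [ 0.2386 -0.8269 -1.1715] [0.4302 0.2534 0.1163]
4 [ 0.0007 -0.0005  0.0216] [-0.0015  0.0015 -0.0006] [[0.4302 0.2534 0.1163]
 [0.4295 0.2539 0.0947]
 [0.4289 0.2544 0.0731]
 [0.4283 0.255  0.0516]
 [0.4277 0.2556 0.03  ]]
```

Emit:
{"method": "apply_moves", "body": {"dp": [[0.0007, -0.0005, 0.0215], [0.0007, -0.0005, 0.0215], [0.0007, -0.0005, 0.0215], [0.0007, -0.0005, 0.0215], [0, 0, 0.008], [0, 0, 0.005], [0, 0, 0], [0, 0, 0]], "twist": [[-0.0015, 0.0015, 0], [-0.0015, 0.0015, 0], [-0.0015, 0.0015, 0], [-0.0015, 0.0015, 0], [0, 0, 0], [0, 0, 0], [0, 0, 0], [0, 0, 0]], "fingers": [0.9, 0.9, 0.9, 0.9, 0.9, 0.9, 0.9, 0.9]}}

```text
time: 12.15
position: [0.4281, 0.257, 0.0191]
tool_rot: [-2.165, -2.275, -0.005]
ft_force: [-0.3, 0.3, -1.7]
grip_width: 0.429
grip_force: 39.9
```

Emit:
{"method": "apply_moves", "body": {"dp": [[0, 0, 0.003], [0, 0, 0.0], [0, 0, 0]], "twist": [[0, 0, 0], [0, 0, 0], [0, 0, 0]], "fingers": [0.9, 0.9, 0.9]}}

```text
time: 12.45
position: [0.4273, 0.257, 0.0156]
tool_rot: [-2.164, -2.275, -0.004]
ft_force: [-0.7, 0.5, -1.7]
grip_width: 0.426
grip_force: 39.9
```

Emit:
{"method": "apply_moves", "body": {"dp": [[0, 0, 0.002], [0, 0, 0.0], [0, 0, 0]], "twist": [[0, 0, 0], [0, 0, 0], [0, 0, 0]], "fingers": [0.9, 0.9, 0.9]}}

```text
time: 12.75
position: [0.4272, 0.2569, 0.0133]
tool_rot: [-2.164, -2.275, -0.003]
ft_force: [-0.5, -0.0, -1.1]
grip_width: 0.427
grip_force: 39.9
```

Emit:
{"method": "apply_moves", "body": {"dp": [[0, 0, 0.002], [0, 0, 0.0], [0, 0, 0]], "twist": [[0, 0, 0], [0, 0, 0], [0, 0, 0]], "fingers": [0.9, 0.9, 0.9]}}

```text
time: 13.05
position: [0.4271, 0.2568, 0.0113]
tool_rot: [-2.164, -2.275, -0.003]
ft_force: [-0.2, 0.2, -2.5]
grip_width: 0.425
grip_force: 39.9
```

Emit:
{"method": "apply_moves", "body": {"dp": [[0, 0, 0.001], [0, 0, 0.0], [0, 0, 0]], "twist": [[0, 0, 0], [0, 0, 0], [0, 0, 0]], "fingers": [0.9, 0.9, 0.9]}}

```text
time: 13.35
position: [0.4272, 0.2569, 0.0103]
tool_rot: [-2.164, -2.275, -0.003]
ft_force: [1.0, 0.1, -1.5]
grip_width: 0.427
grip_force: 39.9
```

Emit:
{"method": "apply_moves", "body": {"dp": [[0, 0, 0.001], [0, 0, 0.0], [0, 0, 0]], "twist": [[0, 0, 0], [0, 0, 0], [0, 0, 0]], "fingers": [0.9, 0.9, 0.9]}}

```text
time: 13.65
position: [0.4273, 0.2569, 0.0094]
tool_rot: [-2.164, -2.275, -0.003]
ft_force: [-0.3, 0.2, -0.7]
grip_width: 0.431
grip_force: 39.9
```

Emit:
{"method": "apply_moves", "body": {"dp": [[0, 0, 0.001], [0, 0, 0.0], [0, 0, 0]], "twist": [[0, 0, 0], [0, 0, 0], [0, 0, 0]], "fingers": [0.9, 0.9, 0.9]}}

```text
time: 13.95
position: [0.4273, 0.257, 0.0086]
tool_rot: [-2.164, -2.275, -0.004]
ft_force: [-0.7, -0.3, 1.1]
grip_width: 0.427
grip_force: 39.9
```

Emit:
{"method": "apply_moves", "body": {"dp": [[0, 0, 0.0005], [0, 0, 0.0], [0, 0, 0]], "twist": [[0, 0, 0], [0, 0, 0], [0, 0, 0]], "fingers": [0.9, 0.9, 0.9]}}

```text
time: 14.25
position: [0.4273, 0.257, 0.0085]
tool_rot: [-2.164, -2.275, -0.003]
ft_force: [-2.2, -0.8, 6.4]
grip_width: 0.426
grip_force: 39.9
```

Contact at about 7 N. I'll open gently and withdraw.

Emit:
{"method": "apply_moves", "body": {"dp": [[0, 0, 0], [0, 0, 0], [0, 0, 0], [0, 0, 0], [0, 0, -0.01], [0, 0, -0.02], [0, 0, -0.04], [0, 0, -0.04], [0, 0, 0]], "twist": [[0, 0, 0], [0, 0, 0], [0, 0, 0], [0, 0, 0], [0, 0, 0], [0, 0, 0], [0, 0, 0], [0, 0, 0], [0, 0, 0]], "fingers": [0.5, 0.4, 0.35, 0.35, 0.35, 0.35, 0.3, 0.17, 0.17]}}

```text
time: 15.15
position: [0.4309, 0.2589, 0.1241]
tool_rot: [-2.165, -2.276, -0.021]
ft_force: [1.2, -0.4, 1.3]
grip_width: 0.79
grip_force: 0.0
```

Run:
```python
from h import *
st=ctrl.get_state();p,r=pose(st);print(st['time'],st['grip_width']*.087,st['ft_force'],p)
t=cv2.resize(snap('top','pics/t2.png')[230:400,90:400],None,fx=2.5,fy=2.5)
w=snap('wrist','pics/w4.png')
cv2.imwrite('pics/c2.png',np.vstack([cv2.resize(t,(560,307)),cv2.resize(w[0:340],(560,290))]))
V=np.array([.432,-.19,.19])
k=rows(p,r,V,RR,13);print(k[0],k[1],k[2],k[3][::2])
```

```text
15.15 0.06870183291836976 [ 1.1531 -0.3686  1.2756] [0.4309 0.2589 0.1241]
13 [-0.0351 -0.0028  0.0032] [-0.0008 -0.041  -0.006 ] [[ 0.4309  0.2589  0.1241]
 [ 0.429   0.1886  0.1185]
 [ 0.4279  0.1179  0.1187]
 [ 0.4276  0.0476  0.1247]
 [ 0.428  -0.0221  0.1363]
 [ 0.4291 -0.0906  0.1537]
 [ 0.4309 -0.1574  0.1765]]
```

View pics/c2.png

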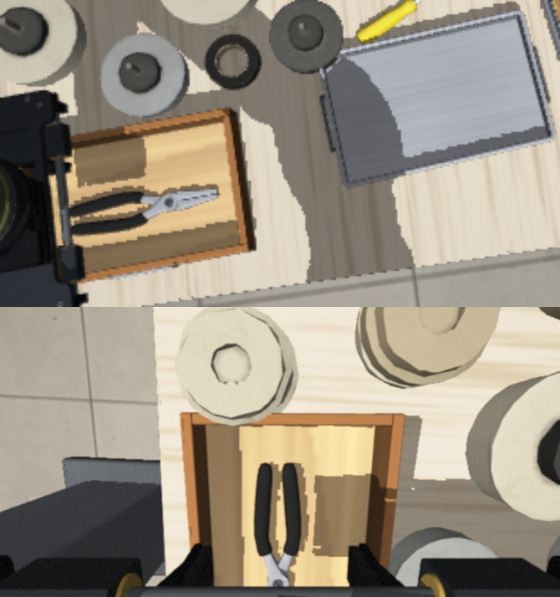

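The free pair lies shut and flat in the box, well inside the walls. Next is the seized pair.

Emit:
{"method": "apply_moves", "body": {"dp": [[-0.035, -0.003, 0.003], [-0.035, -0.003, 0.003], [-0.035, -0.003, 0.003], [-0.035, -0.003, 0.003], [-0.035, -0.003, 0.003], [-0.035, -0.003, 0.003], [-0.035, -0.003, 0.003]], "twist": [[-0.001, -0.041, -0.006], [-0.001, -0.041, -0.006], [-0.001, -0.041, -0.006], [-0.001, -0.041, -0.006], [-0.001, -0.041, -0.006], [-0.001, -0.041, -0.006], [-0.001, -0.041, -0.006]], "fingers": [0.17, 0.17, 0.17, 0.17, 0.17, 0.17, 0.17]}}

```text
time: 15.95
position: [0.4216, 0.009, 0.1253]
tool_rot: [1.964, 2.156, -0.286]
ft_force: [0.3, -0.5, 0.5]
grip_width: 0.826
grip_force: 0.0
```

Emit:
{"method": "apply_moves", "body": {"dp": [[-0.035, -0.003, 0.003], [-0.035, -0.003, 0.003], [-0.035, -0.003, 0.003], [-0.035, -0.003, 0.003], [-0.035, -0.003, 0.003], [-0.035, -0.003, 0.003], [0, 0, 0], [0, 0, 0]], "twist": [[-0.001, -0.041, -0.006], [-0.001, -0.041, -0.006], [-0.001, -0.041, -0.006], [-0.001, -0.041, -0.006], [-0.001, -0.041, -0.006], [-0.001, -0.041, -0.006], [0, 0, 0], [0, 0, 0]], "fingers": [0.17, 0.17, 0.17, 0.17, 0.17, 0.17, 0.17, 0.17]}}

```text
time: 16.75
position: [0.4258, -0.1905, 0.1878]
tool_rot: [1.787, 2.034, -0.494]
ft_force: [0.3, 1.0, -0.6]
grip_width: 0.83
grip_force: 0.0
```

Run:
```python
from h import *
st=ctrl.get_state();p,r=pose(st);print(st['time'],st['grip_width']*.087,p)
G=np.array([.4485,-.3107,.0465])+.02*n
k=rows(p,r,G,RR,5);print(k[0],k[1],k[2],k[3])
```

```text
16.75 0.07217737717266132 [ 0.4258 -0.1905  0.1878]
5 [-0.0069  0.0016  0.0327] [-0.0015  0.0012  0.0008] [[ 0.4258 -0.1905  0.1878]
 [ 0.43   -0.2126  0.1631]
 [ 0.4343 -0.2347  0.1383]
 [ 0.4386 -0.2568  0.1135]
 [ 0.4429 -0.2788  0.0887]
 [ 0.4472 -0.3008  0.0638]]
```

Emit:
{"method": "apply_moves", "body": {"dp": [[-0.0069, 0.0016, 0.0327], [-0.0069, 0.0016, 0.0327], [-0.0069, 0.0016, 0.0327], [-0.0069, 0.0016, 0.0327], [-0.0069, 0.0016, 0.0327], [0, 0, 0], [0, 0, 0], [0, 0, 0]], "twist": [[-0.0015, 0.0012, 0.0008], [-0.0015, 0.0012, 0.0008], [-0.0015, 0.0012, 0.0008], [-0.0015, 0.0012, 0.0008], [-0.0015, 0.0012, 0.0008], [0, 0, 0], [0, 0, 0], [0, 0, 0]], "fingers": [0.17, 0.17, 0.17, 0.17, 0.17, 0.17, 0.17, 0.17]}}

```text
time: 17.55
position: [0.4492, -0.2996, 0.0651]
tool_rot: [1.786, 2.034, -0.477]
ft_force: [0.4, 0.3, 0.4]
grip_width: 0.829
grip_force: 0.0
```

Run:
```python
from h import *
st=ctrl.get_state();p,r=pose(st);print(st['time'],st['grip_width']*.087,p,st['ft_force'])
G=np.array([.4485,-.3107,.0465])
k=rows(p,r,G,RR,4);print(k[0],k[1],k[2])
```

```text
17.55 0.07212194067711632 [ 0.4492 -0.2996  0.0651] [0.3743 0.2992 0.438 ]
4 [-0.     -0.0005  0.0054] [0.0007 0.0001 0.0004]
```

Emit:
{"method": "apply_moves", "body": {"dp": [[0, -0.0005, 0.0054], [0, -0.0005, 0.0054], [0, -0.0005, 0.0054], [0, -0.0005, 0.0054], [0, 0, 0], [0, 0, 0]], "twist": [[0, 0, 0], [0, 0, 0], [0, 0, 0], [0, 0, 0], [0, 0, 0], [0, 0, 0]], "fingers": [0.17, 0.17, 0.17, 0.17, 0.17, 0.17]}}

```text
time: 18.15
position: [0.4476, -0.3122, 0.0462]
tool_rot: [1.788, 2.032, -0.479]
ft_force: [0.9, -0.1, -0.4]
grip_width: 0.838
grip_force: 0.0
```

Emit:
{"method": "apply_moves", "body": {"dp": [[0, 0, 0], [0, 0, 0], [0, 0, 0], [0, 0, 0], [0, 0, 0], [0, 0, 0]], "twist": [[0, 0, 0], [0, 0, 0], [0, 0, 0], [0, 0, 0], [0, 0, 0], [0, 0, 0]], "fingers": [0.3, 0.4, 0.5, 0.6, 0.7, 0.7], "newtons": 40}}

```text
time: 18.75
position: [0.448, -0.3118, 0.0463]
tool_rot: [1.788, 2.033, -0.478]
ft_force: [-0.1, 0.5, -0.1]
grip_width: 0.661
grip_force: 39.8
```

Emit:
{"method": "apply_moves", "body": {"dp": [[0, 0, -0.004], [0, 0, -0.01], [0, 0, -0.015], [0, 0, -0.02], [0, 0, -0.03], [0, 0, -0.03], [0, 0, 0]], "twist": [[0, 0, 0], [0, 0, 0], [0, 0, 0], [0, 0, 0], [0, 0, 0], [0, 0, 0], [0, 0, 0]], "fingers": [0.7, 0.7, 0.7, 0.7, 0.7, 0.7, 0.7]}}

```text
time: 19.45
position: [0.4433, -0.2561, 0.1432]
tool_rot: [1.785, 2.032, -0.47]
ft_force: [0.3, -0.5, -2.2]
grip_width: 0.661
grip_force: 39.8
```

Run:
```python
from h import *
st=ctrl.get_state();p,r=pose(st);print(st['time'],st['grip_width']*.087,st['grip_force'],p,st['ft_force'])
RT=frame(np.radians(-85.),0)
ux=np.array([np.cos(np.radians(-85)),np.sin(np.radians(-85)),0])
G=np.array([.498,-.110,.10])-.038*ux; print(G)
k=rows(p,r,G,RT,6);print(k[0],k[1],k[2],k[3])
```

```text
19.45 0.05752012192454617 39.830868635326624 [ 0.4433 -0.2561  0.1432] [ 0.2775 -0.5082 -2.2016]
[ 0.4947 -0.0721  0.1   ]
6 [ 0.0307  0.0119 -0.0019] [0.0031 0.0871 0.0068] [[ 0.4433 -0.2561  0.1432]
 [ 0.4515 -0.2273  0.1297]
 [ 0.4599 -0.1974  0.1186]
 [ 0.4684 -0.1667  0.11  ]
 [ 0.477  -0.1354  0.104 ]
 [ 0.4857 -0.1039  0.1007]
 [ 0.4947 -0.0721  0.1   ]]
```

Emit:
{"method": "apply_moves", "body": {"dp": [[0.0307, 0.0119, -0.002], [0.0307, 0.0119, -0.002], [0.0307, 0.0119, -0.002], [0.0307, 0.0119, -0.002], [0.0307, 0.0119, -0.002], [0.0307, 0.0119, -0.002], [0, 0, 0], [0, 0, 0], [0, 0, 0]], "twist": [[0.003, 0.0871, 0.0068], [0.003, 0.0871, 0.0068], [0.003, 0.0871, 0.0068], [0.003, 0.0871, 0.0068], [0.003, 0.0871, 0.0068], [0.003, 0.0871, 0.0068], [0, 0, 0], [0, 0, 0], [0, 0, 0]], "fingers": [0.7, 0.7, 0.7, 0.7, 0.7, 0.7, 0.7, 0.7, 0.7]}}

```text
time: 20.35
position: [0.4915, -0.0751, 0.0963]
tool_rot: [-2.125, -2.311, 0.012]
ft_force: [-0.6, -0.1, -1.6]
grip_width: 0.663
grip_force: 39.9
```

Run:
```python
from h import *
st=ctrl.get_state();p,r=pose(st);print(st['time'],st['grip_width']*.087,st['grip_force'],p,st['ft_force'])
RT=frame(np.radians(-85.),0)
k=rows(p,r,np.array([.4947,-.0721,.02]),RT,4);print(k[0],k[1],k[2],k[3])
```

```text
20.35 0.057644583920873606 39.864527536556125 [ 0.4915 -0.0751  0.0963] [-0.598 -0.076 -1.623]
4 [0.0007 0.001  0.0191] [-0.0018  0.0009 -0.0009] [[ 0.4915 -0.0751  0.0963]
 [ 0.4922 -0.0743  0.0772]
 [ 0.493  -0.0736  0.0581]
 [ 0.4938 -0.0729  0.0391]
 [ 0.4947 -0.0721  0.02  ]]
```

Emit:
{"method": "apply_moves", "body": {"dp": [[0.0007, 0.001, 0.0191], [0.0007, 0.001, 0.0191], [0.0007, 0.001, 0.0191], [0.0007, 0.001, 0.0161], [0, 0, 0.006], [0, 0, 0], [0, 0, 0]], "twist": [[-0.002, 0.001, 0], [-0.002, 0.001, 0], [-0.002, 0.001, 0], [-0.002, 0.001, 0], [0, 0, 0], [0, 0, 0], [0, 0, 0]], "fingers": [0.7, 0.7, 0.7, 0.7, 0.7, 0.7, 0.7]}}

```text
time: 21.05
position: [0.4963, -0.0711, 0.0182]
tool_rot: [2.125, 2.313, 0.006]
ft_force: [0.4, 0.2, -1.4]
grip_width: 0.663
grip_force: 39.9
```

Emit:
{"method": "apply_moves", "body": {"dp": [[0, 0, 0.003], [0, 0, 0.0], [0, 0, 0]], "twist": [[0, 0, 0], [0, 0, 0], [0, 0, 0]], "fingers": [0.7, 0.7, 0.7]}}

```text
time: 21.35
position: [0.4963, -0.0707, 0.0149]
tool_rot: [2.125, 2.313, 0.006]
ft_force: [-0.3, -0.5, -2.3]
grip_width: 0.665
grip_force: 39.9
```

Emit:
{"method": "apply_moves", "body": {"dp": [[0, 0, 0.002], [0, 0, 0.0], [0, 0, 0]], "twist": [[0, 0, 0], [0, 0, 0], [0, 0, 0]], "fingers": [0.7, 0.7, 0.7]}}

```text
time: 21.65
position: [0.496, -0.0707, 0.0125]
tool_rot: [2.125, 2.313, 0.005]
ft_force: [-0.2, 0.8, -1.7]
grip_width: 0.666
grip_force: 39.9
```

Emit:
{"method": "apply_moves", "body": {"dp": [[0, 0, 0.002], [0, 0, 0.002], [0, 0, 0], [0, 0, 0]], "twist": [[0, 0, 0], [0, 0, 0], [0, 0, 0], [0, 0, 0]], "fingers": [0.7, 0.7, 0.7, 0.7]}}

```text
time: 22.05
position: [0.4959, -0.0708, 0.0084]
tool_rot: [-2.125, -2.314, -0.005]
ft_force: [0.8, -0.9, -0.7]
grip_width: 0.661
grip_force: 39.9
```

Emit:
{"method": "apply_moves", "body": {"dp": [[0, 0, 0.001], [0, 0, 0.0], [0, 0, 0]], "twist": [[0, 0, 0], [0, 0, 0], [0, 0, 0]], "fingers": [0.7, 0.7, 0.7]}}

```text
time: 22.35
position: [0.496, -0.0707, 0.0076]
tool_rot: [2.125, 2.313, 0.005]
ft_force: [-0.1, 0.9, -1.2]
grip_width: 0.663
grip_force: 39.9
```

Emit:
{"method": "apply_moves", "body": {"dp": [[0, 0, 0.001], [0, 0, 0.0], [0, 0, 0]], "twist": [[0, 0, 0], [0, 0, 0], [0, 0, 0]], "fingers": [0.7, 0.7, 0.7]}}

```text
time: 22.65
position: [0.496, -0.0707, 0.0065]
tool_rot: [2.125, 2.313, 0.005]
ft_force: [-0.1, 0.2, -1.9]
grip_width: 0.664
grip_force: 39.9
```

Emit:
{"method": "apply_moves", "body": {"dp": [[0, 0, 0.001], [0, 0, 0.0], [0, 0, 0]], "twist": [[0, 0, 0], [0, 0, 0], [0, 0, 0]], "fingers": [0.7, 0.7, 0.7]}}

```text
time: 22.95
position: [0.4961, -0.0707, 0.0056]
tool_rot: [2.125, 2.313, 0.005]
ft_force: [-0.1, -0.2, -1.4]
grip_width: 0.664
grip_force: 39.9
```

Emit:
{"method": "apply_moves", "body": {"dp": [[0, 0, 0.0005], [0, 0, 0.0], [0, 0, 0]], "twist": [[0, 0, 0], [0, 0, 0], [0, 0, 0]], "fingers": [0.7, 0.7, 0.7]}}

```text
time: 23.25
position: [0.4961, -0.0707, 0.0051]
tool_rot: [2.125, 2.313, 0.005]
ft_force: [0.1, 1.0, -0.9]
grip_width: 0.67
grip_force: 39.9
```

Emit:
{"method": "apply_moves", "body": {"dp": [[0, 0, 0.0007], [0, 0, 0.0], [0, 0, 0]], "twist": [[0, 0, 0], [0, 0, 0], [0, 0, 0]], "fingers": [0.7, 0.7, 0.7]}}

```text
time: 23.55
position: [0.4961, -0.0707, 0.0044]
tool_rot: [2.125, 2.313, 0.005]
ft_force: [-0.3, -0.3, -2.6]
grip_width: 0.661
grip_force: 39.8
```

Emit:
{"method": "apply_moves", "body": {"dp": [[0, 0, 0.0006], [0, 0, 0.0], [0, 0, 0]], "twist": [[0, 0, 0], [0, 0, 0], [0, 0, 0]], "fingers": [0.7, 0.7, 0.7]}}

```text
time: 23.85
position: [0.4962, -0.0707, 0.0042]
tool_rot: [-2.125, -2.313, -0.005]
ft_force: [-2.1, 0.7, 4.9]
grip_width: 0.668
grip_force: 39.8
```

Contact at about 5 N (7 N change with the weight taken). I'll release and withdraw.

Emit:
{"method": "apply_moves", "body": {"dp": [[0, 0, 0], [0, 0, 0], [0, 0, 0], [0, 0, 0], [0, 0, -0.01], [0, 0, -0.02], [0, 0, -0.04], [0, 0, -0.045], [0, 0, -0.045]], "twist": [[0, 0, 0], [0, 0, 0], [0, 0, 0], [0, 0, 0], [0, 0, 0], [0, 0, 0], [0, 0, 0], [0, 0, 0], [0, 0, 0]], "fingers": [0.3, 0.25, 0.18, 0.18, 0.18, 0.18, 0.18, 0.18, 0.18]}}

```text
time: 24.75
position: [0.4952, -0.0716, 0.1658]
tool_rot: [2.126, 2.312, 0.005]
ft_force: [0.8, 1.0, 1.3]
grip_width: 0.821
grip_force: 0.0
```

Emit:
{"method": "apply_moves", "body": {"dp": [[0.04, -0.005, -0.01], [0.04, -0.005, -0.01], [0.04, -0.005, -0.01], [0.04, 0, 0], [0, 0, 0], [0, 0, 0]], "twist": [[0, 0, 0], [0, 0, 0], [0, 0, 0], [0, 0, 0], [0, 0, 0], [0, 0, 0]], "fingers": [0.18, 0.18, 0.18, 0.18, 0.18, 0.18]}}

```text
time: 25.35
position: [0.4671, 0.0873, 0.1945]
tool_rot: [2.123, 2.315, 0.005]
ft_force: [0.4, -0.3, 0.3]
grip_width: 0.818
grip_force: 0.0
```

Run:
```python
from h import *
st=ctrl.get_state();print(st['time'],st['position'],st['ft_force'])
t=snap('top','pics/t3.png')[150:400,80:540]
w=snap('scene','pics/s3.png')[120:470,40:540]
cv2.imwrite('pics/c3.png',np.vstack([cv2.resize(t,(552,300)),cv2.resize(w,(552,300))]))
```

```text
25.35 [0.4671 0.0873 0.1945] [ 0.3816 -0.2533  0.2824]
```

View pics/c3.png

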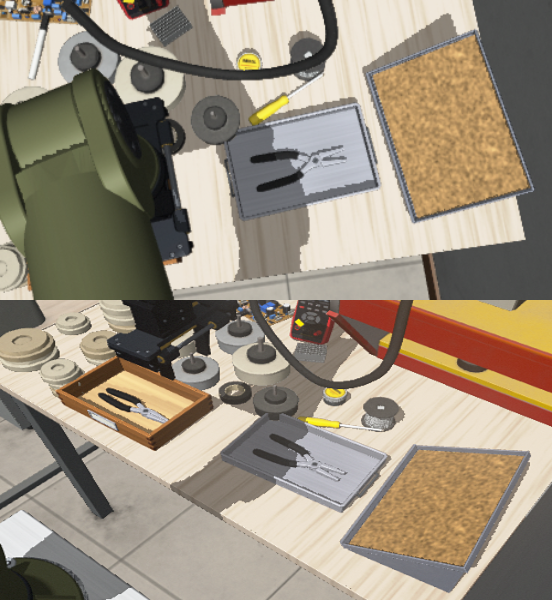

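Both pairs lie flat where they belong: the shut pair in the box, the open seized pair in the tray. The bystanders have not moved and the arm is clear.

```bash
python3 -c "
from bench import ctrl
print(ctrl.close_job())"
```

```text
the job is handed in; nothing more can be done
None
```

The free pair lies shut and flat in the wooden stock box and the seized pair lies flat in the steel repair tray; the job was handed in at about 25 s with the other things in place.

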